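# Counter-hold the hidden bolt head while the nut runner tightens

## Task

The nut runner on the gear unit only spins the bolt round with its nut, because nobody holds the head. Slide the access cover fully back, reach down into the pocket behind the bracket, grip the hexagonal bolt head between the fingers and hold it still so that the nut runs up tight against the bracket. Finish while still gripping the head and holding it from turning, with the cover still open, and leave the loose tools and parts round the unit where they lie.

Things in the scene. Friction and masses are not known exactly. Their poses are not given: they have to be found in the camera images.
- unit: gear unit on a dark base plate, 325 x 180 x 12 mm, fixed to the desk, yaw within 0.35 rad. Origin: underside of the plate (z = 0), straight below the bolt head. x: along the bolt axis, from the green nut runner (near, -x) to the blue gear case (far, +x, x 26 to 118 mm, flat deck at z = 107 with a 112.5 mm high end stop); z up. Keyed shaft out to y = 115 on its left at x = 69, z = 58
- pocket_mouth (a point): centre of the pocket's mouth, 4 mm behind the bolt head in the unit's x, at z = 107; unit's axes. The pocket is 44 mm wide in x (bracket's back face to gear case), 142 mm in y, its floor at z = 12. The cover shuts it from above. Bright steel bracket in front: plate 156 mm wide, 8 mm thick, top at z = 106. Aluminium guide rails on both sides, |y| 73.5 to 79, up to z = 115.5
- runner (a point): middle of the cordless nut runner's body in front of the bracket, on the bolt axis; unit's axes. Runner 52 mm thick (battery 60 mm wide), from 62 mm behind to 63 mm in front of this point along x, nothing higher than z = 106; a yellow torque arm on the bracket's front face reaches out to y = 119 on the left and stays below the bracket's top
- cover (a joint): access cover, a 4 mm aluminium plate 56 mm (x) by 150 mm (y) in the guide rails over the pocket: 0 = shut, 0.060 m = fully back, sliding along the unit's +x; starts between 0 and 0.012. Pocket wholly clear from 0.050 on. About 1.5 N of friction; stays where it is left; cannot lift off
- cover_grip (a point): centre of the black ribbed grip bar on the cover: 12 mm along the unit's x, 60 mm along y, 13 mm high. The cover's top is 6.5 mm below this point (z = 111.5), the bar's top 6.5 mm above. It moves with the cover: 20 mm behind the bolt head in the unit's x when shut, 80 mm when fully back
- bolt_head (a point): centre of the hexagonal bolt head: 24 mm across flats, 27.7 across corners, 14 mm long along the bolt axis. At z = 78 mm, x = y = 0 of the unit: 18 mm behind the bracket's back face (a spacer sleeve, 25 mm across and 10 long, lies between), 26 mm before the gear case, 28 mm below the bracket's top. Its x is the bolt axis; it turns with the bolt, a pair of flats across its z and every 60 degrees on
- bolt: the steel bolt, red stripe on its head; origin at the head's centre. Unheld it turns with the runner at about 1.2 rad/s, clockwise seen from the runner. The torque is light (0.03 N m while the nut runs, 0.12 N m once tight): fingers that close on the head across the bolt axis, along the unit's y, let it turn to the next flat and then lock it. A grip of 20 to 40 N holds it
- thread (a joint): how far the nut has been turned up the bolt, rad: 0 at the start, 7.85 (1.25 turns) = tight against the bracket. It grows at about 0.9 rad/s only while the head is held from turning, so some 9 s of holding are needed; then the runner stalls
- spanner: bystander: steel open-ended spanner 160 mm long, loose on the desk to the left of the unit; origin at its underside
- screw_jar: bystander: white screw jar, 64 mm wide, 66 mm high, loose on the left of the desk
- calliper: bystander: calliper, 230 mm long, lying on the left of the desk
- driver: bystander: screwdriver with an orange handle, 167 mm long, lying at the right edge of the desk
- marker: bystander: black marker, 126 mm long, lying on the left of the desk
- tape: bystander: small yellow tape roll, 60 mm wide, 18 mm high, lying at the right front of the desk

How it is judged:
By the outcome, as a careful person would: the job done as asked, in the order asked, and still so for the second after the job is handed in, while the arm keeps its last pose, push and grip.
It also fails if it takes over 62 s, if anything falls off the work surface, if the arm or the gripper's body presses on something with over 40 N, if the wrist force passes 120 N, or if a joint passes its speed limit or range.

## Robot

A 7-joint arm with a two-finger parallel gripper is mounted at the origin on a cart in front of the work surface, level with it; the furniture and walls round the work are solid. World frame = base frame: x ahead of the robot, y to its left, z up, the work surface at z = 0. Lengths are in m, angles in rad, forces in N, time in s.
With the tool pointing down it reaches from about 0.425 to 0.925 m from the base axis. Payload 6.8 kg.
Tool frame: the origin (TCP) lies on the centre line of the jaws, within the pads' length; the fingertips stand 11 mm ahead of it and the grasp point (between the pads) lies 8 mm behind it; z points along the fingers, y is the direction in which the jaws open and shut (so a half turn about z gives the same grasp; the last joint's range is limited). The gripper opens to 85 mm and grips with 20 to 120 N. Pads are 22 mm wide; open, the fingers measure 114 mm over their backs; the gripper's body (76 mm by 85 mm) begins 54 mm behind the grasp point. The pads swing forward as they close: fully open they stand 13 mm farther back than shut.
Start: joints at [1.072, 0.477, 0.022, 1.555, -0.011, 1.109, -0.083], TCP at [0.257, -0.624, 0.242] pointing down, gripper open.
Joint ranges: [-2.96, 2.96], [-0.34, 2.1], [-1.41, 1.46], [0.24, 2.44], [-1.37, 4.51], [0.17, 1.92], [-2.96, 2.96]. Speed limits (rad/s): [2.39, 2.39, 3.14, 3.14, 3.14, 3.14, 3.14].

## Interface

Orientations are given as a rotation vector (axis times angle).
In Python, from bench import r gives the robot as it stands.
- The arm moves only by the tool send_rows, never from a script. Its argument "deltas" is a list of rows, each a list of 7 numbers: the opening, from 0 (shut) to 1 (fully open), then the shift along the tool's x, y, z as a fraction of full scale, then the turn, a rotation vector about the tool's x, y, z as a fraction of full scale. In form: [[hand, x, y, z, ax, ay, az], ...]. A call has 1 to 20 rows; each row is the pose to reach, as a shift and turn from the pose commanded when the call began, along the tool's axes at that moment, turning the shorter way round; what a row does not reach only later rows make up. Full scale, the value 1, is 150 mm for a shift and 180 degrees for a turn. A row lasts 1/12 s, in which the tool goes at most 41.7 mm and 7.16 degrees, less where a joint would pass 70% of its speed; a pose out of reach is approached as far as the arm can. A call with a number of a shift or a turn outside -1 to 1 is refused whole. A call with a gripper value outside its range is refused whole. The fingers move at their own pace and stop on an object; "squeeze" is the grip in N (left out, the last holds). Time passes only in rows, so rows that repeat a pose let the fingers close. It gives the time, the measured TCP pose, the force and the opening at its end, in the units of the state.
- r.get_obs(): the state, without advancing time (a new reading comes with each control period).
- r.grab_frame(name): name is "scene" or "top"; returns a dict with "pixels" (420x560x3 uint8, red, green, blue), "camera_matrix" (3x3 intrinsics, pixels), "dist_coeffs" ([k1, k2, p1, p2, k3] as OpenCV has them; the pictures are not rectified), "rvec" (rotation vector, rad) and "tvec" (3), from world to camera coordinates, as OpenCV has them. Camera axes: x right, y down, z forward; pixel columns grow to the right and rows downward; lengths in m; the calibration is good to about 2 mm. A picture is of the moment at which its call begins. There is no depth.
- r.hand_in(): hands the job in, once; it reports no verdict.
The state is a dict: "clock": time; "joints": joint angles; "qvel": joint speeds; "tau": joint torques, N m; "tcp_pos": TCP position; "orientation": TCP orientation; "contact_force": force on the tool from outside, world axes, zero at the start; "moment": the same for the moment, N m; "grip_width": finger opening in m.
Only numpy, scipy, OpenCV 4.12 (cv2) and the standard library are available. Lean on these libraries where they do the work, as an engineer would, in place of code of your own. Each camera call takes 0.05 s, during which the arm holds its last target. There are 200 camera calls.

## Working session

There is one attempt and no reset: what is moved stays moved. The work goes in short steps, Python scripts to look and compute and a tool call to move; the robot and the scene stay as the last step left them, time stands still between calls to the robot, and variables do not carry over. Pictures are saved under pics/ and viewed, about 8 in all and at most 12, crops included, and the job is handed in when it is done.

Besides the shell and the picture viewer there is one more tool, called after "Emit:" as name([rows], argument=value, ...), one row to a line, values as JSON. send_rows: Moves the arm, as the interface text tells. Shift numbers are shares of 150 mm and turn numbers shares of 180 degrees, none past 1 either way. Its arguments: {"type":"object","properties":{"deltas":{"type":"array","items":{"type":"array","items":{"type":"number"}}},"squeeze":{"type":"number"}},"required":["deltas"]}

```bash
mkdir -p pics; cat > h.py <<'E'
import numpy as np, cv2
from scipy.spatial.transform import Rotation as R
from bench import r
def save(f,n): cv2.imwrite('pics/'+n,f['pixels'][:,:,::-1])
def ray(f,uv):
    u=cv2.undistortPoints(np.array(uv,float).reshape(-1,1,2),f['camera_matrix'],f['dist_coeffs']).reshape(-1,2)
    M=cv2.Rodrigues(np.array(f['rvec'],float))[0]; t=np.array(f['tvec'],float).ravel()
    return -M.T@t, np.c_[u,np.ones(len(u))]@M
def onz(f,uv,z):
    c,d=ray(f,uv); return c+d*((z-c[2])/d[:,2])[:,None]
E
python3 - <<'E'
from h import *
for n in('top','scene'):
    f=r.grab_frame(n); save(f,n+'1.png'); print(n,ray(f,[[280,210]]))
o=r.get_obs(); print(o)
E
```

```text
top (array([0.34513538, 0.17118924, 1.09247552]), array([[ 0.18132049, -0.02263196, -0.98317906]]))
scene (array([0.17592927, 0.71452926, 0.85760309]), array([[ 0.36750402, -0.53779855, -0.75902226]]))
{'clock': 0.1, 'joints': array([ 1.07190752,  0.47773084,  0.02236564,  1.55631435, -0.01151021,
        1.10929897, -0.08311704]), 'qvel': array([-0.00020592, -0.00298998,  0.0016038 , -0.00321476,  0.00140922,
        0.00016486, -0.00265355]), 'tau': array([ 5.01756746e-03, -5.97754455e+01,  1.61438048e+00, -2.81954437e+01,
        1.29136280e-02,  5.09065198e-03, -3.28168323e-05]), 'tcp_pos': array([ 0.25691243, -0.62365887,  0.24143052]), 'orientation': array([-3.08028341e+00, -6.09613986e-01,  6.77198634e-04]), 'contact_force': array([-0.25059085,  0.84473626,  0.2470168 ]), 'moment': array([-0.03205724,  0.00330467,  0.01562325]), 'grip_width': 0.0852420665278125}
```

View pics/top1.png

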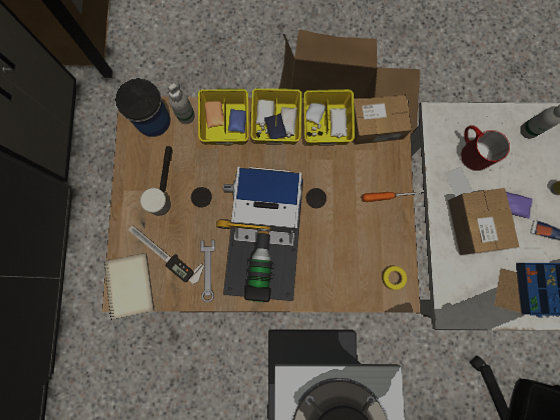

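View pics/scene1.png

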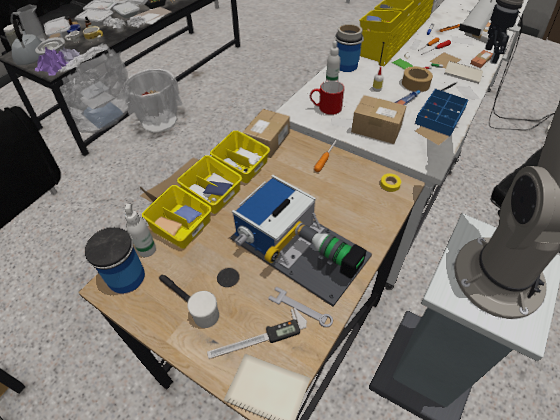

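Top view: the unit is around (265,230), with the runner at (258,270), the cover and its black grip at (266,205) and the blue deck at (268,185). The loose tools are clear to the sides. I'll zoom in on the unit in both views.

```bash
python3 - <<'E'
from h import *
f=r.grab_frame('top'); g=r.grab_frame('scene')
a=cv2.resize(f['pixels'][155:315,205:325],None,fx=3.7,fy=3.7,interpolation=cv2.INTER_CUBIC)
b=cv2.resize(g['pixels'][170:310,225:380],None,fx=2.2,fy=2.2,interpolation=cv2.INTER_CUBIC)
c=np.zeros((a.shape[0],a.shape[1]+b.shape[1],3),np.uint8); c[:,:a.shape[1]]=a; c[:b.shape[0],a.shape[1]:]=b
cv2.imwrite('pics/z1.png',c[:,:,::-1]); print(c.shape)
# base plate/grip: dark mask ; blue deck
hsv=cv2.cvtColor(f['pixels'],cv2.COLOR_RGB2HSV)
m=cv2.inRange(hsv,(105,100,40),(125,255,255)); m[:,:220]=0;m[:,320:]=0;m[:155]=0;m[235:]=0
k=max(cv2.findContours(m,0,2)[0],key=cv2.contourArea); q=cv2.minAreaRect(k); P=onz(f,cv2.boxPoints(q),.107)
print('blue',q,P.round(4).tolist(), [np.degrees(np.arctan2(*(P[(i+1)%4]-P[i])[[1,0]])).round(1) for i in range(4)])
v=f['pixels'].max(2); m=(v<60).astype(np.uint8); 
m[:196]=0;m[214:]=0;m[:,:248]=0;m[:,284:]=0
k=max(cv2.findContours(m,0,2)[0],key=cv2.contourArea); q=cv2.minAreaRect(k); P=onz(f,cv2.boxPoints(q),.1245)
print('grip',q,P.mean(0),P.round(4).tolist())
E
```

```text
(592, 785, 3)
blue ((267.67645263671875, 185.8536376953125), (59.57998275756836, 31.121450424194336), 5.31454610824585) [[0.5542, 0.2543, 0.107], [0.6324, 0.249, 0.107], [0.6199, 0.1025, 0.107], [0.5418, 0.1099, 0.107]] [np.float64(-3.9), np.float64(-94.9), np.float64(174.7), np.float64(85.1)]
grip ((265.5533142089844, 204.91395568847656), (23.35822105407715, 5.341609001159668), 5.19442892074585) [0.53569957 0.18345437 0.1245    ] [[0.5315, 0.2117, 0.1245], [0.5445, 0.2108, 0.1245], [0.5399, 0.1551, 0.1245], [0.5269, 0.1562, 0.1245]]
```

View pics/z1.png

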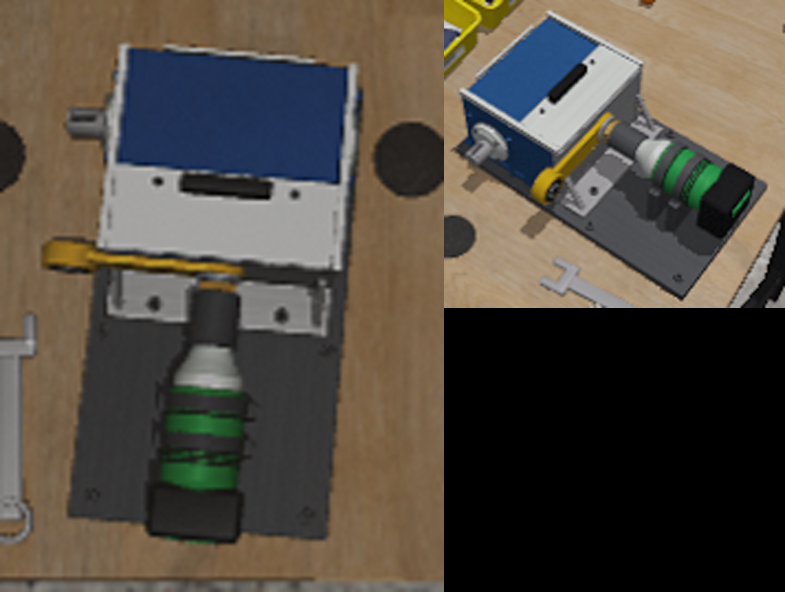

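Emit:
send_rows([
  [0, 1, -1, 0, 0, 0, 0.15],
  [0, 1, -1, 0, 0, 0, 0.15],
  [0, 1, -1, 0, 0, 0, 0.15],
  [0, 1, -1, 0, 0, 0, 0.15],
  [0, 1, -1, 0, 0, 0, 0.15],
  [0, 1, -1, 0, 0, 0, 0.15],
  [0, 1, -1, 0, 0, 0, 0.15],
  [0, 1, -1, 0, 0, 0, 0.15],
], squeeze=30)

```text
clock: 0.87
tcp_pos: [0.3386, -0.4286, 0.2425]
orientation: [3.138, -0.125, 0.0]
contact_force: [-0.3, -0.4, 0.3]
grip_width: -0.0002
```

Emit:
send_rows([
  [0, 0.7, -1, 0, 0, 0, 0],
  [0, 0.7, -1, 0, 0, 0, 0],
  [0, 0.7, -1, 0, 0, 0, 0],
  [0, 0.7, -1, 0, 0, 0, 0],
  [0, 0.7, -1, 0, 0, 0, 0],
  [0, 0.7, -1, 0, 0, 0, 0],
])

```text
clock: 1.37
tcp_pos: [0.4585, -0.2846, 0.2423]
orientation: [-3.138, 0.118, -0.002]
contact_force: [-0.1, -0.1, -0.2]
grip_width: 0.0002
```

Emit:
send_rows([
  [0, 0.2, -1, 0, 0, 0, 0],
  [0, 0.2, -1, 0, 0, 0, 0],
  [0, 0.2, -1, 0, 0, 0, 0],
  [0, 0.2, -1, 0, 0, 0, 0],
  [0, 0.2, -1, 0, 0, 0, 0],
  [0, 0.2, -1, 0, 0, 0, 0],
])

```text
clock: 1.87
tcp_pos: [0.4977, -0.141, 0.2422]
orientation: [3.139, -0.126, -0.0]
contact_force: [0.1, -0.7, 0.3]
grip_width: 0.0002
```

Emit:
send_rows([
  [0, 0, -1, 0, 0, 0, 0],
  [0, 0, -1, 0, 0, 0, 0],
  [0, 0, -1, 0, 0, 0, 0],
  [0, 0, -1, 0, 0, 0, 0],
  [0, 0, -1, 0, 0, 0, 0],
  [0, 0, -1, 0, 0, 0, 0],
])

```text
clock: 2.37
tcp_pos: [0.5099, 0.0077, 0.2422]
orientation: [3.138, -0.128, -0.0]
contact_force: [-0.4, -1.1, 0.0]
grip_width: 0.0001
```

Emit:
send_rows([
  [0, -0.12, -1, 0, 0, 0, 0],
  [0, -0.12, -1, 0, 0, 0, 0],
  [0, -0.12, -1, 0, 0, 0, 0],
  [0, -0.12, -1, 0, 0, 0, 0],
  [0, -0.12, -1, 0, 0, 0, 0],
  [0, -0.12, -1, 0, 0, 0, 0],
])

```text
clock: 2.87
tcp_pos: [0.5045, 0.1584, 0.242]
orientation: [3.138, -0.129, -0.0]
contact_force: [0.2, -1.5, -0.2]
grip_width: -0.0001
```

Emit:
send_rows([
  [0, -0.02, -0.18, 0.2, 0, 0, 0],
  [0, -0.02, -0.18, 0.4, 0, 0, 0],
  [0, -0.02, -0.18, 0.55, 0, 0, 0],
  [0, -0.02, -0.18, 0.65, 0, 0, 0],
  [0, -0.02, -0.18, 0.75, 0, 0, 0],
  [0, -0.02, -0.18, 0.75, 0, 0, 0],
  [0, -0.02, -0.18, 0.75, 0, 0, 0],
])

```text
clock: 3.45
tcp_pos: [0.5034, 0.1839, 0.1292]
orientation: [3.136, -0.134, -0.002]
contact_force: [-0.5, -0.5, 0.8]
grip_width: 0.0001
```

```bash
python3 - <<'E'
from h import *
f=r.grab_frame('top'); g=r.grab_frame('scene')
a=cv2.resize(f['pixels'][155:275,205:325],None,fx=3.2,fy=3.2,interpolation=cv2.INTER_CUBIC)
b=cv2.resize(g['pixels'][150:270,205:325],None,fx=3.2,fy=3.2,interpolation=cv2.INTER_CUBIC)
cv2.imwrite('pics/z2.png',np.hstack([a,b])[:,:,::-1])
E
```

```text
(no output)
```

View pics/z2.png

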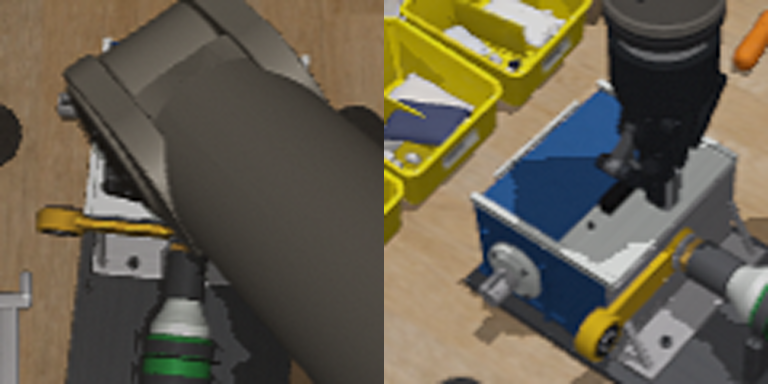

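The closed fingertips (about (665,195) in the right half) stand on the near side of the grip bar (about (625,195)), just above the cover. I'll push it back from here.

Emit:
send_rows([
  [0, 0.04, 0, 0, 0, 0, 0],
  [0, 0.08, 0, 0, 0, 0, 0],
  [0, 0.12, 0, 0, 0, 0, 0],
  [0, 0.16, 0, 0, 0, 0, 0],
  [0, 0.2, 0, 0, 0, 0, 0],
  [0, 0.24, 0, 0, 0, 0, 0],
  [0, 0.28, 0, 0, 0, 0, 0],
  [0, 0.32, 0, 0, 0, 0, 0],
  [0, 0.36, 0, 0, 0, 0, 0],
  [0, 0.4, 0, 0, 0, 0, 0],
  [0, 0.4, 0, 0, 0, 0, 0],
])

```text
clock: 4.47
tcp_pos: [0.5641, 0.1825, 0.1298]
orientation: [-3.139, 0.128, -0.002]
contact_force: [-0.0, 0.1, -0.5]
grip_width: -0.0003
```

Emit:
send_rows([
  [0, 0.02, 0, 0, 0, 0, 0],
  [0, 0.03, 0, 0, 0, 0, 0],
  [0, 0.04, 0, 0, 0, 0, 0],
  [0, 0.04, 0, 0, 0, 0, 0],
])

```text
clock: 4.8
tcp_pos: [0.5686, 0.1822, 0.1297]
orientation: [-3.139, 0.126, 0.0]
contact_force: [-0.1, 0.6, -1.0]
grip_width: 0.0002
```

Emit:
send_rows([
  [0, 0.015, 0, 0, 0, 0, 0],
  [0, 0.03, 0, 0, 0, 0, 0],
  [0, 0.03, 0, 0, 0, 0, 0],
])

```text
clock: 5.05
tcp_pos: [0.5734, 0.1818, 0.1298]
orientation: [-3.139, 0.127, -0.0]
contact_force: [0.0, 0.0, -1.0]
grip_width: 0.0003
```

```bash
python3 - <<'E'
from h import *
g=r.grab_frame('scene')
cv2.imwrite('pics/z3.png',cv2.resize(g['pixels'][150:270,205:345],None,fx=4,fy=4,interpolation=cv2.INTER_CUBIC)[:,:,::-1])
E
```

```text
(no output)
```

View pics/z3.png

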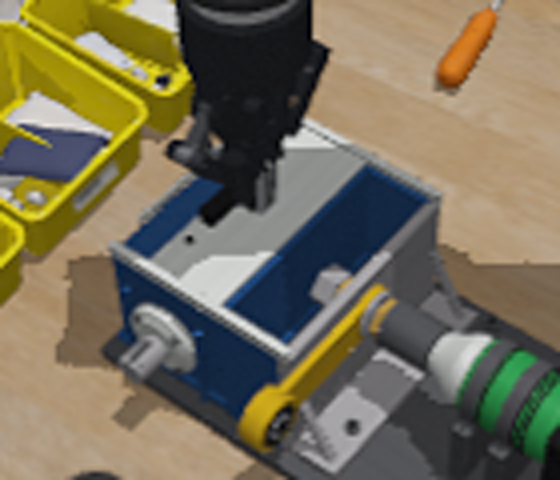

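The pocket is open and the bolt head shows at about (330,283). The cover is pushed well back, and I'll push on gently until it stops.

Emit:
send_rows([
  [0, 0.01, 0, 0, 0, 0, 0],
  [0, 0.02, 0, 0, 0, 0, 0],
  [0, 0.02, 0, 0, 0, 0, 0],
])

```text
clock: 5.35
tcp_pos: [0.5763, 0.1816, 0.1298]
orientation: [-3.139, 0.127, -0.0]
contact_force: [-0.6, -0.7, -0.9]
grip_width: -0.0
```

Emit:
send_rows([
  [0, 0.01, 0, 0, 0, 0, 0],
  [0, 0.02, 0, 0, 0, 0, 0],
  [0, 0.02, 0, 0, 0, 0, 0],
])

```text
clock: 5.6
tcp_pos: [0.5778, 0.1815, 0.1297]
orientation: [3.138, -0.126, -0.004]
contact_force: [-5.1, 0.4, 2.9]
grip_width: -0.0004
```

Emit:
send_rows([
  [0, -0.05, 0, 0, 0, 0, 0],
  [0, -0.05, 0, -0.25, 0, 0, 0],
  [0, -0.05, 0, -0.5, 0, 0, 0],
  [0.6, -0.1, 0.3, -0.7, 0, 0, 0],
  [0.6, -0.1, 0.6, -0.7, 0, 0, 0],
  [0.6, -0.1, 1, -0.7, 0, 0, 0],
  [0.6, -0.1, 1, -0.7, 0, 0, 0],
  [0.6, -0.1, 1, -0.7, 0, 0, 0],
  [0.6, -0.1, 1, -0.7, 0, 0, 0],
])

```text
clock: 6.35
tcp_pos: [0.5521, 0.0303, 0.2352]
orientation: [3.138, -0.134, 0.003]
contact_force: [-1.4, 0.8, -0.3]
grip_width: 0.0512
```

Emit:
send_rows([
  [0.6, 0, 0.25, 0, 0, 0, 0],
  [0.6, 0, 0.5, 0, 0, 0, 0],
  [0.6, 0, 0.5, 0, 0, 0, 0],
  [0.6, 0, 0.5, 0, 0, 0, 0],
])

```text
clock: 6.68
tcp_pos: [0.5461, -0.0429, 0.2348]
orientation: [3.138, -0.131, 0.001]
contact_force: [0.7, 1.5, 0.2]
grip_width: 0.0511
```

```bash
python3 - <<'E'
from h import *
f=r.grab_frame('top'); g=r.grab_frame('scene'); np.savez('fr.npz',f=f,g=g)
a=cv2.resize(f['pixels'][155:255,215:315],None,fx=4,fy=4,interpolation=cv2.INTER_CUBIC)
b=cv2.resize(g['pixels'][170:270,225:325],None,fx=4,fy=4,interpolation=cv2.INTER_CUBIC)
cv2.imwrite('pics/z4.png',np.hstack([a,b])[:,:,::-1])
E
```

```text
(no output)
```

View pics/z4.png

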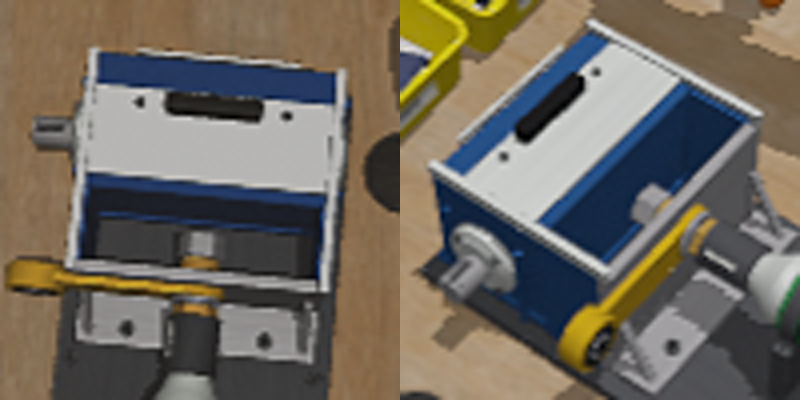

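```bash
python3 - <<'E'
from h import *
z=np.load('fr.npz',allow_pickle=True); f=z['f'].item(); g=z['g'].item()
P=lambda u,v,o:[[ (u+.5)/4-.5+o[0],(v+.5)/4-.5+o[1]]]
for uv in [(202.5,230),(202.5,258),(187,243),(218,243)]: print('headtop',onz(f,P(*uv,(215,155)),.090)[0].round(4))
c1,d1=ray(f,P(202.5,243,(215,155))); c2,d2=ray(g,P(252,203,(225,170)))
A=np.c_[d1[0],-d2[0]]; s=np.linalg.lstsq(A,c2-c1,rcond=None)[0]; print('tri',c1+s[0]*d1[0],c2+s[1]*d2[0])
m=(f['pixels'].max(2)<60).astype(np.uint8); m[:174]=0;m[188:]=0;m[:,:253]=0;m[:,284:]=0
k=max(cv2.findContours(m,0,2)[0],key=cv2.contourArea); q=cv2.minAreaRect(k); p=onz(f,cv2.boxPoints(q),.1245); print('grip',q,p.mean(0),p.round(4).tolist())
# bracket top edge ends & rails (top crop): rear edge line of bracket
for uv in [(75,262),(328,283)]: print('bracket',onz(f,P(*uv,(215,155)),.106)[0].round(4))
print(onz(f,P(82,175,(215,155)),.107)[0],onz(f,P(328,193,(215,155)),.107)[0],'coverfrontedge z.1115 approx')
E
```

```text
headtop [0.5244 0.1844 0.09  ]
headtop [0.5069 0.1843 0.09  ]
headtop [0.5162 0.1939 0.09  ]
headtop [0.5163 0.1748 0.09  ]
tri [0.5173811  0.18444556 0.08333689] [0.51644488 0.18408478 0.08317235]
grip ((268.40985107421875, 180.99180603027344), (23.267684936523438, 5.884822845458984), 5.19442892074585) [0.59459104 0.17719718 0.1245    ] [[0.5896, 0.2057, 0.1245], [0.6042, 0.2046, 0.1245], [0.5995, 0.1486, 0.1245], [0.585, 0.1498, 0.1245]]
bracket [0.5012 0.2609 0.106 ]
bracket [0.4897 0.1082 0.106 ]
[0.5546752  0.25785684 0.107     ] [0.54488707 0.10807525 0.107     ] coverfrontedge z.1115 approx
```

The picture shows the cover fully back and the pocket clear. The head is at (202,243) in the top crop and (652,203) on the right. That puts the head at about (0.516, 0.184), which agrees with the grip bar and the bracket. Next I'll go above the head, 5.5 mm behind it, so the pads miss the wider sleeve.

Emit:
send_rows([
  [0.6, -0.05, -0.25, 0, 0, 0, 0],
  [0.6, -0.1, -0.5, 0, 0, 0, 0],
  [0.6, -0.2, -0.75, 0, 0, 0, 0],
  [0.6, -0.2, -1, 0, 0, 0, 0],
  [0.6, -0.2, -1, 0, 0, 0, 0],
])

```text
clock: 7.2
tcp_pos: [0.5267, 0.1221, 0.2356]
orientation: [-3.134, 0.103, -0.002]
contact_force: [0.4, 0.5, 1.6]
grip_width: 0.0514
```

Emit:
send_rows([
  [0.6, -0.089, -0.25, 0.1, 0, 0, 0],
  [0.6, -0.089, -0.49, 0.2, 0, 0, 0],
  [0.6, -0.089, -0.49, 0.4, 0, 0, 0],
  [0.6, -0.089, -0.49, 0.5, 0, 0, 0],
  [0.6, -0.089, -0.49, 0.5, 0, 0, 0],
  [0.6, -0.089, -0.49, 0.5, 0, 0, 0],
])

```text
clock: 7.7
tcp_pos: [0.5199, 0.1858, 0.1594]
orientation: [3.139, -0.123, -0.003]
contact_force: [0.4, -0.1, 0.7]
grip_width: 0.0508
```

Emit:
send_rows([
  [0.6, 0.012, 0.015, 0.1, 0, 0, 0],
  [0.6, 0.012, 0.015, 0.2, 0, 0, 0],
  [0.6, 0.012, 0.015, 0.3, 0, 0, 0],
  [0.6, 0.012, 0.015, 0.35, 0, 0, 0],
  [0.6, 0.012, 0.015, 0.35, 0, 0, 0],
  [0.6, 0.012, 0.015, 0.35, 0, 0, 0],
])

```text
clock: 8.2
tcp_pos: [0.5229, 0.1826, 0.1083]
orientation: [-3.138, 0.126, -0.002]
contact_force: [-0.3, 1.1, 0.8]
grip_width: 0.0513
```

```bash
python3 - <<'E'
from h import *
g=r.grab_frame('scene')
cv2.imwrite('pics/z5.png',cv2.resize(g['pixels'][150:260,225:345],None,fx=5,fy=5,interpolation=cv2.INTER_CUBIC)[:,:,::-1])
E
```

```text
(no output)
```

View pics/z5.png

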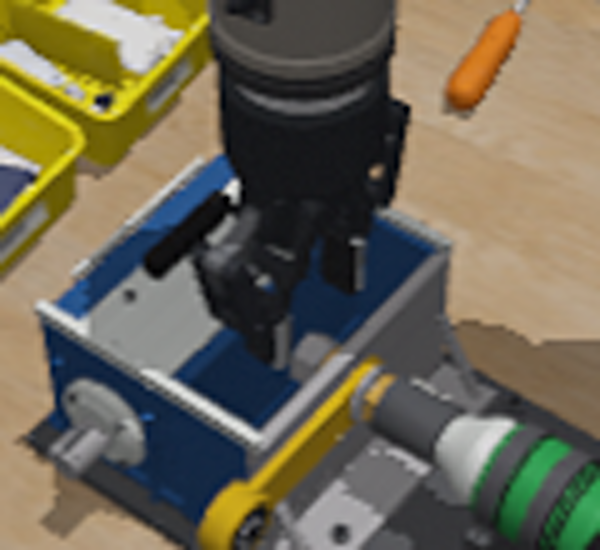

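The fingers straddle the head at (315,352) inside the pocket, clear of the bracket and the cover. I'll descend and close.

Emit:
send_rows([
  [0.6, -0.007, 0, 0.06, 0, 0, 0],
  [0.6, -0.007, 0, 0.12, 0, 0, 0],
  [0.6, -0.007, 0, 0.18, 0, 0, 0],
  [0.6, -0.007, 0, 0.23, 0, 0, 0],
  [0.6, -0.007, 0, 0.265, 0, 0, 0],
  [0.6, -0.007, 0, 0.265, 0, 0, 0],
  [0.6, -0.007, 0, 0.265, 0, 0, 0],
])

```text
clock: 8.83
tcp_pos: [0.521, 0.1822, 0.067]
orientation: [3.139, -0.126, -0.001]
contact_force: [-0.7, 0.3, 0.2]
grip_width: 0.051
```

Emit:
send_rows([
  [0, 0, 0, 0, 0, 0, 0],
  [0, 0, 0, 0, 0, 0, 0],
  [0, 0, 0, 0, 0, 0, 0],
  [0, 0, 0, 0, 0, 0, 0],
  [0, 0, 0, 0, 0, 0, 0],
  [0, 0, 0, 0, 0, 0, 0],
  [0, 0, 0, 0, 0, 0, 0],
  [0, 0, 0, 0, 0, 0, 0],
  [0, 0, 0, 0, 0, 0, 0],
  [0, 0, 0, 0, 0, 0, 0],
  [0, 0, 0, 0, 0, 0, 0],
  [0, 0, 0, 0, 0, 0, 0],
], squeeze=30)

```text
clock: 9.83
tcp_pos: [0.5218, 0.1851, 0.0682]
orientation: [-3.135, 0.123, -0.003]
contact_force: [0.7, 5.9, -3.1]
grip_width: 0.024
```

The width is 24.0 mm, so it is on the flats. I'll ease the small sideways offset and hold.

Emit:
send_rows([
  [0, 0, -0.008, 0, 0, 0, 0],
  [0, 0, -0.015, 0, 0, 0, 0],
  [0, 0, -0.015, 0, 0, 0, 0],
  [0, 0, -0.015, 0, 0, 0, 0],
  [0, 0, -0.015, 0, 0, 0, 0],
  [0, 0, -0.015, 0, 0, 0, 0],
  [0, 0, -0.015, 0, 0, 0, 0],
  [0, 0, -0.015, 0, 0, 0, 0],
  [0, 0, -0.015, 0, 0, 0, 0],
  [0, 0, -0.015, 0, 0, 0, 0],
  [0, 0, -0.015, 0, 0, 0, 0],
  [0, 0, -0.015, 0, 0, 0, 0],
  [0, 0, -0.015, 0, 0, 0, 0],
  [0, 0, -0.015, 0, 0, 0, 0],
  [0, 0, -0.015, 0, 0, 0, 0],
  [0, 0, -0.015, 0, 0, 0, 0],
  [0, 0, -0.015, 0, 0, 0, 0],
  [0, 0, -0.015, 0, 0, 0, 0],
  [0, 0, -0.015, 0, 0, 0, 0],
  [0, 0, -0.015, 0, 0, 0, 0],
])

```text
clock: 11.5
tcp_pos: [0.5218, 0.1851, 0.068]
orientation: [-3.138, 0.126, -0.002]
contact_force: [0.1, 4.3, 5.4]
grip_width: 0.0235
```

```bash
python3 - <<'E'
from h import *
g=r.grab_frame('scene'); o=r.get_obs(); print(o['grip_width'],o['contact_force'],o['moment'])
cv2.imwrite('pics/z6.png',cv2.resize(g['pixels'][150:260,225:345],None,fx=5,fy=5,interpolation=cv2.INTER_CUBIC)[:,:,::-1])
E
```

```text
0.02340079612864738 [-0.05760602  4.28921083  5.31107906] [ 0.87199869  0.10611844 -0.01663689]
```

View pics/z6.png

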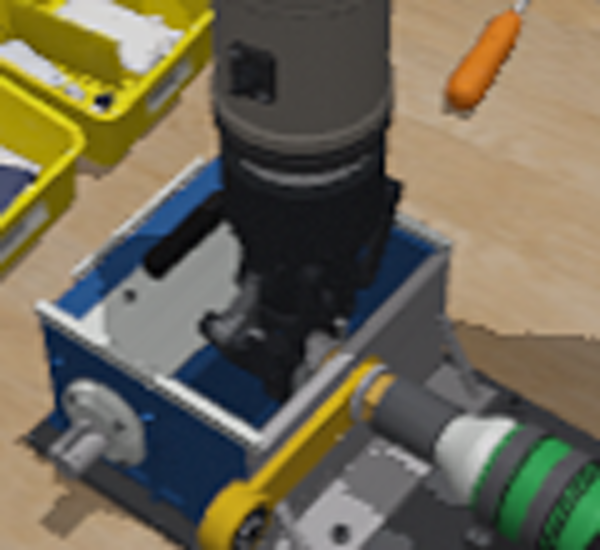

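The fingers hold the head at about (320,350) and the cover stays back. I'll keep holding and watch the width at each call.

Emit:
send_rows([
  [0, 0, 0, 0, 0, 0, 0],
  [0, 0, 0, 0, 0, 0, 0],
  [0, 0, 0, 0, 0, 0, 0],
  [0, 0, 0, 0, 0, 0, 0],
  [0, 0, 0, 0, 0, 0, 0],
  [0, 0, 0, 0, 0, 0, 0],
  [0, 0, 0, 0, 0, 0, 0],
  [0, 0, 0, 0, 0, 0, 0],
  [0, 0, 0, 0, 0, 0, 0],
  [0, 0, 0, 0, 0, 0, 0],
  [0, 0, 0, 0, 0, 0, 0],
  [0, 0, 0, 0, 0, 0, 0],
  [0, 0, 0, 0, 0, 0, 0],
  [0, 0, 0, 0, 0, 0, 0],
  [0, 0, 0, 0, 0, 0, 0],
  [0, 0, 0, 0, 0, 0, 0],
  [0, 0, 0, 0, 0, 0, 0],
  [0, 0, 0, 0, 0, 0, 0],
  [0, 0, 0, 0, 0, 0, 0],
  [0, 0, 0, 0, 0, 0, 0],
])

```text
clock: 13.22
tcp_pos: [0.5218, 0.1851, 0.068]
orientation: [-3.138, 0.126, -0.002]
contact_force: [-0.3, 4.1, 5.0]
grip_width: 0.024
```

Emit:
send_rows([
  [0, 0, 0, 0, 0, 0, 0],
  [0, 0, 0, 0, 0, 0, 0],
  [0, 0, 0, 0, 0, 0, 0],
  [0, 0, 0, 0, 0, 0, 0],
  [0, 0, 0, 0, 0, 0, 0],
  [0, 0, 0, 0, 0, 0, 0],
  [0, 0, 0, 0, 0, 0, 0],
  [0, 0, 0, 0, 0, 0, 0],
  [0, 0, 0, 0, 0, 0, 0],
  [0, 0, 0, 0, 0, 0, 0],
  [0, 0, 0, 0, 0, 0, 0],
  [0, 0, 0, 0, 0, 0, 0],
  [0, 0, 0, 0, 0, 0, 0],
  [0, 0, 0, 0, 0, 0, 0],
  [0, 0, 0, 0, 0, 0, 0],
  [0, 0, 0, 0, 0, 0, 0],
  [0, 0, 0, 0, 0, 0, 0],
  [0, 0, 0, 0, 0, 0, 0],
  [0, 0, 0, 0, 0, 0, 0],
  [0, 0, 0, 0, 0, 0, 0],
])

```text
clock: 14.88
tcp_pos: [0.5218, 0.1852, 0.068]
orientation: [-3.138, 0.126, -0.002]
contact_force: [-1.0, 4.9, 5.8]
grip_width: 0.0237
```

Emit:
send_rows([
  [0, 0, 0, 0, 0, 0, 0],
  [0, 0, 0, 0, 0, 0, 0],
  [0, 0, 0, 0, 0, 0, 0],
  [0, 0, 0, 0, 0, 0, 0],
  [0, 0, 0, 0, 0, 0, 0],
  [0, 0, 0, 0, 0, 0, 0],
  [0, 0, 0, 0, 0, 0, 0],
  [0, 0, 0, 0, 0, 0, 0],
  [0, 0, 0, 0, 0, 0, 0],
  [0, 0, 0, 0, 0, 0, 0],
  [0, 0, 0, 0, 0, 0, 0],
  [0, 0, 0, 0, 0, 0, 0],
  [0, 0, 0, 0, 0, 0, 0],
  [0, 0, 0, 0, 0, 0, 0],
  [0, 0, 0, 0, 0, 0, 0],
  [0, 0, 0, 0, 0, 0, 0],
  [0, 0, 0, 0, 0, 0, 0],
  [0, 0, 0, 0, 0, 0, 0],
  [0, 0, 0, 0, 0, 0, 0],
  [0, 0, 0, 0, 0, 0, 0],
])

```text
clock: 16.55
tcp_pos: [0.5218, 0.1851, 0.068]
orientation: [-3.138, 0.126, -0.001]
contact_force: [-0.6, 4.5, 5.6]
grip_width: 0.0237
```

Emit:
send_rows([
  [0, 0, 0, 0, 0, 0, 0],
  [0, 0, 0, 0, 0, 0, 0],
  [0, 0, 0, 0, 0, 0, 0],
  [0, 0, 0, 0, 0, 0, 0],
  [0, 0, 0, 0, 0, 0, 0],
  [0, 0, 0, 0, 0, 0, 0],
  [0, 0, 0, 0, 0, 0, 0],
  [0, 0, 0, 0, 0, 0, 0],
  [0, 0, 0, 0, 0, 0, 0],
  [0, 0, 0, 0, 0, 0, 0],
  [0, 0, 0, 0, 0, 0, 0],
  [0, 0, 0, 0, 0, 0, 0],
  [0, 0, 0, 0, 0, 0, 0],
  [0, 0, 0, 0, 0, 0, 0],
  [0, 0, 0, 0, 0, 0, 0],
  [0, 0, 0, 0, 0, 0, 0],
  [0, 0, 0, 0, 0, 0, 0],
  [0, 0, 0, 0, 0, 0, 0],
  [0, 0, 0, 0, 0, 0, 0],
  [0, 0, 0, 0, 0, 0, 0],
])

```text
clock: 18.22
tcp_pos: [0.5218, 0.1851, 0.068]
orientation: [-3.138, 0.126, -0.001]
contact_force: [-1.2, 3.8, 6.0]
grip_width: 0.0234
```

Emit:
send_rows([
  [0, 0, 0, 0, 0, 0, 0],
  [0, 0, 0, 0, 0, 0, 0],
  [0, 0, 0, 0, 0, 0, 0],
  [0, 0, 0, 0, 0, 0, 0],
  [0, 0, 0, 0, 0, 0, 0],
  [0, 0, 0, 0, 0, 0, 0],
  [0, 0, 0, 0, 0, 0, 0],
  [0, 0, 0, 0, 0, 0, 0],
  [0, 0, 0, 0, 0, 0, 0],
  [0, 0, 0, 0, 0, 0, 0],
  [0, 0, 0, 0, 0, 0, 0],
  [0, 0, 0, 0, 0, 0, 0],
  [0, 0, 0, 0, 0, 0, 0],
  [0, 0, 0, 0, 0, 0, 0],
  [0, 0, 0, 0, 0, 0, 0],
  [0, 0, 0, 0, 0, 0, 0],
  [0, 0, 0, 0, 0, 0, 0],
  [0, 0, 0, 0, 0, 0, 0],
  [0, 0, 0, 0, 0, 0, 0],
  [0, 0, 0, 0, 0, 0, 0],
])

```text
clock: 19.88
tcp_pos: [0.5218, 0.1852, 0.068]
orientation: [-3.138, 0.126, -0.002]
contact_force: [0.1, 5.1, 5.1]
grip_width: 0.0237
```

Emit:
send_rows([
  [0, 0, 0, 0, 0, 0, 0],
  [0, 0, 0, 0, 0, 0, 0],
  [0, 0, 0, 0, 0, 0, 0],
  [0, 0, 0, 0, 0, 0, 0],
  [0, 0, 0, 0, 0, 0, 0],
  [0, 0, 0, 0, 0, 0, 0],
  [0, 0, 0, 0, 0, 0, 0],
  [0, 0, 0, 0, 0, 0, 0],
  [0, 0, 0, 0, 0, 0, 0],
  [0, 0, 0, 0, 0, 0, 0],
  [0, 0, 0, 0, 0, 0, 0],
  [0, 0, 0, 0, 0, 0, 0],
  [0, 0, 0, 0, 0, 0, 0],
  [0, 0, 0, 0, 0, 0, 0],
  [0, 0, 0, 0, 0, 0, 0],
  [0, 0, 0, 0, 0, 0, 0],
  [0, 0, 0, 0, 0, 0, 0],
  [0, 0, 0, 0, 0, 0, 0],
  [0, 0, 0, 0, 0, 0, 0],
  [0, 0, 0, 0, 0, 0, 0],
])

```text
clock: 21.55
tcp_pos: [0.5218, 0.1852, 0.068]
orientation: [-3.138, 0.126, -0.002]
contact_force: [-0.9, 3.8, 6.1]
grip_width: 0.0236
```

Emit:
send_rows([
  [0, 0, 0, 0, 0, 0, 0],
  [0, 0, 0, 0, 0, 0, 0],
  [0, 0, 0, 0, 0, 0, 0],
  [0, 0, 0, 0, 0, 0, 0],
  [0, 0, 0, 0, 0, 0, 0],
  [0, 0, 0, 0, 0, 0, 0],
  [0, 0, 0, 0, 0, 0, 0],
  [0, 0, 0, 0, 0, 0, 0],
  [0, 0, 0, 0, 0, 0, 0],
  [0, 0, 0, 0, 0, 0, 0],
  [0, 0, 0, 0, 0, 0, 0],
  [0, 0, 0, 0, 0, 0, 0],
  [0, 0, 0, 0, 0, 0, 0],
  [0, 0, 0, 0, 0, 0, 0],
  [0, 0, 0, 0, 0, 0, 0],
  [0, 0, 0, 0, 0, 0, 0],
  [0, 0, 0, 0, 0, 0, 0],
  [0, 0, 0, 0, 0, 0, 0],
  [0, 0, 0, 0, 0, 0, 0],
  [0, 0, 0, 0, 0, 0, 0],
])

```text
clock: 23.22
tcp_pos: [0.5218, 0.1852, 0.068]
orientation: [-3.138, 0.126, -0.002]
contact_force: [-0.1, 4.5, 4.9]
grip_width: 0.0239
```

Emit:
send_rows([
  [0, 0, 0, 0, 0, 0, 0],
  [0, 0, 0, 0, 0, 0, 0],
  [0, 0, 0, 0, 0, 0, 0],
  [0, 0, 0, 0, 0, 0, 0],
  [0, 0, 0, 0, 0, 0, 0],
  [0, 0, 0, 0, 0, 0, 0],
  [0, 0, 0, 0, 0, 0, 0],
  [0, 0, 0, 0, 0, 0, 0],
  [0, 0, 0, 0, 0, 0, 0],
  [0, 0, 0, 0, 0, 0, 0],
  [0, 0, 0, 0, 0, 0, 0],
  [0, 0, 0, 0, 0, 0, 0],
  [0, 0, 0, 0, 0, 0, 0],
  [0, 0, 0, 0, 0, 0, 0],
  [0, 0, 0, 0, 0, 0, 0],
  [0, 0, 0, 0, 0, 0, 0],
  [0, 0, 0, 0, 0, 0, 0],
  [0, 0, 0, 0, 0, 0, 0],
  [0, 0, 0, 0, 0, 0, 0],
  [0, 0, 0, 0, 0, 0, 0],
])

```text
clock: 24.88
tcp_pos: [0.5218, 0.1851, 0.068]
orientation: [-3.138, 0.126, -0.002]
contact_force: [-1.1, 4.0, 4.5]
grip_width: 0.0239
```

```bash
python3 - <<'E'
from h import *
old=cv2.resize(cv2.imread('pics/z6.png')[:,:,::-1],(120,110),interpolation=cv2.INTER_AREA).astype(int)
A=r.grab_frame('scene')['pixels'].astype(int)
ms=[]
for i in range(12): B=r.grab_frame('scene')['pixels'].astype(int); ms.append(r.get_obs()['moment'])
D=abs(A-B).max(2); print('now 0.6s diff max in unit',D[150:300,225:380].max())
d=abs(A[150:260,225:345]-old).max(2); ys,xs=np.where(d>40); print('vs hold start',len(ys),(xs.min(),xs.max(),ys.min(),ys.max()) if len(ys) else '')
o=r.get_obs(); print(o['clock'],o['grip_width'],np.mean(ms,0),o['contact_force'])
cv2.imwrite('pics/z7.png',cv2.resize(A[150:310,205:385].astype(np.uint8),None,fx=3.7,fy=3.7,interpolation=cv2.INTER_CUBIC)[:,:,::-1])
E
```

```text
now 0.6s diff max in unit 8
vs hold start 10 (np.int64(72), np.int64(77), np.int64(74), np.int64(103))
25.5333 0.023925696475668348 [ 0.91949281  0.14315249 -0.00565968] [-0.34787409  3.20953759  6.00833417]
```

View pics/z7.png

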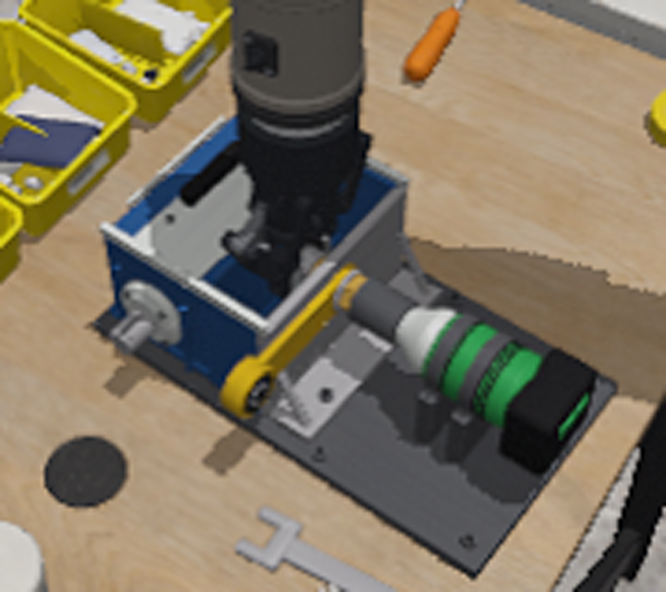

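The head is gripped, the cover is back and nothing in view is turning. The nut side at about (350,288) is static, and it has been held for about 15 s against the roughly 9 s needed. I'm handing in.

```bash
python3 -c "
from bench import r
print(r.hand_in())"
```

```text
the job is handed in; nothing more can be done
None
```

I pushed the cover back to its stop with the closed fingers. I then reached into the pocket, gripped the bolt head across its flats along the unit's y at 30 N, and held it for about 15 s. I handed in at 25.5 s on the clock, still gripping.

**Checks that agreed:**
- **Grip:** the opening stayed at 23.4 to 24.0 mm, so the pads were on the flats and the head did not turn.
- **Cover:** it met its stop with about 5 N and was still open in the last picture.
- **Runner:** frames 0.6 s apart showed no movement at the unit, which fits a stalled runner.
- **Forces:** at the end of each move the force on the tool was about 8 N or less, well under the limits.
- **Loose parts:** nothing loose was touched on purpose. The last close-up shows only the spanner's end, the screwdriver and part of the jar and tape; I did not re-check the calliper or marker.

**Not confirmed:**
- **Nut tightness:** I could not read the thread angle directly. It rests on the holding time and the still pictures. The change in wrist moment (0.87 to 0.92 N m about x) points the right way but is too close to the noise to count as proof.
- **Sideways load:** about 4 N remained at the head because the grip was slightly off-centre.

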